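# Clear the sauce pot off the serving tray, then hold the tray level for service

## Task

Lift the copper sauce pot off the wooden serving tray by its arched handle and set it down, without dropping it, upright and wholly on the round cork mat, and let go of it. Then lift the tray by its bridge handle with both white cups still standing on it, and keep it steady and level in the air, at least 10 cm clear of the counter: the program finishes while the gripper is holding it there, the tray is not put down again. Leave the other things on the counter where they are.

Things in the scene. Friction and masses are not known exactly. Their poses are not given: they have to be found in the camera images.
- tray: Loose brown wooden tray, 280 (x) by 170 (y) by 12 mm board on 14 mm feet, about 0.6 kg, balanced about its handle when carrying only the cups. Origin: level with the feet's underside, below the board's centre; board top 26 mm up. Black slate disc, radius 52 mm, at x = +83 mm, top 32 mm up: the pot starts on it. Steel posts (radius 4 mm) at x = 0, y = +-70 mm carry the handle bar.
- tray_grip (a point): Centre of the tray's pale wooden handle bar, 137 mm above the tray's origin, straight over it. The bar is 160 mm long (the tray's y), 18 mm thick (the tray's x), 24 mm tall; 140 mm is free between the posts. Axes as the tray's.
- pot: Loose copper sauce pot, open on top: base radius 40 mm, side radius 47 mm, rim 75 mm high, about 0.55 kg. Origin: centre of its underside. A rigid steel arch rises from the sides at y = +-46 mm and carries a dark wooden grip bar over the middle. Starts on the tray's slate disc.
- pot_grip (a point): Centre of the pot's dark wooden grip bar, 150 mm above the pot's origin, straight over it. The bar is 74 mm long (the pot's y), 16 mm thick (the pot's x), 20 mm tall; the arch meets it at y = +-34 mm, leaving 60 mm free. Axes as the pot's.
- cup_a: Loose white ceramic cup, rim radius 30 mm, 45 mm high, about 75 g, standing on the tray's end away from the pot (tray x about -85 mm, y about +42 mm). Origin: centre of its underside.
- cup_b: Same as cup_a, at tray x about -85 mm, y about -42 mm.
- mat: Round cork mat fixed to the counter, radius 90 mm, 6 mm thick. Origin: centre of its underside, on the counter; top 6 mm above.
- water: Bystander: clear water bottle with blue cap, radius 33 mm, 220 mm high. Origin: centre of underside.
- spice_a: Bystander: amber spice jar with black cap, radius 26 mm, 100 mm high. Origin: centre of underside.
- spice_b: Bystander: yellow spice jar with black cap, radius 26 mm, 100 mm high. Origin: centre of underside.
- mill: Bystander: dark wooden pepper mill, radius 28 mm, 155 mm high. Origin: centre of underside.
- bowl: Bystander: blue ceramic bowl, rim radius 65 mm, 50 mm high. Origin: centre of underside.
- spoon: Bystander: spoon lying on the green cutting board at the robot's right. Origin: underside, along its x.
Mind the look-alikes: they are no part of the job. Leave any yellow look-alike of the cup_b alone. Of the things that look like the pot, the larger one is meant.

How it is judged:
On the way, in this order (a step that is already met when the one before it is completed fails the run):
1. the pot is lifted off the tray by the gripper while the tray stays on the counter (height (world z) of pot above 0.07 m and contact force between pot and tray below 0.1 N and contact force between the fingers and pot above 1 N and height (world z) of tray below 0.02 m), for 0.2 s.
2. the pot stands upright on the cork mat, released, the tray still on the counter (horizontal distance between pot and mat below 0.05 m and z of pot in the frame of mat between 0.002 and 0.012 m and angle between pot's own z axis and vertical below 0.1 rad and linear speed of pot below 0.03 m/s and contact force between the fingers and pot below 0.1 N and height (world z) of tray below 0.02 m), for 0.2 s.
3. the tray is held level in the gripper, its feet more than 80 mm above the counter, both cups standing on it (height (world z) of tray above 0.08 m and angle between tray's own z axis and vertical below 0.1 rad and linear speed of tray below 0.03 m/s and angular speed of tray below 0.15 rad/s and contact force between the fingers and tray above 2 N and contact force between tray and pot below 0.1 N and z of cup_a in the frame of tray between 0.02 and 0.04 m and angle between each of cup_a, cup_b's own z axis and vertical below 0.2 rad and horizontal distance between each of cup_a, cup_b and tray below 0.16 m and z of cup_b in the frame of tray between 0.02 and 0.04 m), for 0.5 s.
At the end, for the whole second after the job is handed in: Gripper holds the tray, feet over 80 mm above the counter, tilt under 0.10 rad, still (0.03 m/s, 0.15 rad/s), clear of the pot; both cups stand on it (tilt under 0.20 rad); the pot stands on the cork mat, centre within 50 mm of its centre, tilt under 0.10 rad, still, released (all of step 3 and horizontal distance between pot and mat below 0.05 m and z of pot in the frame of mat between 0.002 and 0.012 m and angle between pot's own z axis and vertical below 0.1 rad and linear speed of pot below 0.03 m/s and contact force between the fingers and pot below 0.1 N); the arm keeps its last pose, push and grip.
It fails at once if the tray is tipped by more than 0.35 rad (angle between tray's own z axis and vertical above 0.35 rad).
It fails at once if a cup is tipped over (0.6 rad) (angle between any of cup_a, cup_b's own z axis and vertical above 0.6 rad).
It fails at once if the pot is dropped or tipped over ((linear speed of pot above 0.6 m/s and contact force between the fingers and pot below 0.1 N) or angle between pot's own z axis and vertical above 0.6 rad).
It fails at once if a bystander is moved by more than 40 mm (distance of any of water, spice_a, spice_b, mill, bowl, spoon from where it was at the start of the episode above 0.04 m).
It also fails if it takes over 64 s, if anything falls off the work surface, if the arm or the gripper's body presses on something with over 40 N, if the wrist force passes 120 N, or if a joint passes its speed limit or range.

## Robot

A 6-joint arm with a two-finger parallel gripper is mounted at the origin on the work surface. World frame = base frame: x ahead of the robot, y to its left, z up, the work surface at z = 0. Lengths are in m, angles in rad, forces in N, time in s.
With the tool pointing down it reaches from about 0.3 to 0.875 m from the base axis. Payload 6.4 kg.
Tool frame: the origin (TCP) lies at the very end of the fingers, on their centre line; the grasp point (between the pads) lies 19 mm behind it; z points along the fingers, y is the line along which they close (so a half turn about z gives the same grasp; the last joint's range is limited). The gripper opens to 85 mm and grips with 20 to 120 N. Pads are 22 mm wide; open, the fingers measure 114 mm over their backs; the gripper's body (76 mm by 85 mm) begins 54 mm behind the grasp point. The pads swing forward as they close: fully open they stand 13 mm farther back than shut.
Start: joints at [1.065, 0.181, 1.607, -0, 1.354, -0.206], TCP at [0.17, 0.549, 0.231] pointing down, gripper open.
Joint ranges: [-2.99, 2.99], [-0.89, 2.07], [0.3, 2.58], [-1.14, 4.28], [0, 2.63], [-3.12, 3.12]. Speed limits (rad/s): [2.57, 2.57, 3.01, 3.14, 3.14, 3.14].

## Interface

Orientations are given as a unit quaternion [w, x, y, z].
In Python, from bench import ctrl gives the robot as it stands.
- The arm moves only by the tool jog_arm, never from a script. Its argument "series" is a list that holds one entry, the list of rows, each a list of 7 numbers: the shift along the tool's x, y, z in mm, then the turn, a rotation vector about the tool's x, y, z in rad, then the finger opening in mm, from 0 to 85.4. In form: [[[tx, ty, tz, rx, ry, rz, gripper], ...]]. A call has exactly 10 rows; each row shifts and turns the commanded pose from where the row before left it, along the tool's axes as they then stand; what a row does not reach is not made up. A row lasts 1/10 s, in which the tool goes at most 50 mm and 8.59 degrees, less where a joint would pass 70% of its speed; a pose out of reach is approached as far as the arm can. A call with a gripper value outside its range is refused whole. The fingers move at their own pace and stop on an object; the grip force is fixed at half the most. Time passes only in rows, so rows that do not move let the fingers close, or fill a call up. It gives the time, the measured TCP pose, the force, the opening and the grip force at its end, in the units of the state.
- ctrl.get_obs(): the state, without advancing time (a new reading comes with each control period).
- ctrl.camera(name): name is "scene" or "top"; returns a dict with "frame" (420x560x3 uint8, blue, green, red), "z_map" (420x560 float32, m along the optical axis (not along the pixel's ray), 0 where there is no reading), "fx", "fy", "cx", "cy" (pixels), "k1" (the pictures are not rectified: a ray, as slopes to the right and down, at radius r is drawn at 1 + k1 r^2 times it, then the intrinsics apply), "xyz" and "rotation" of the camera in the world. Camera axes: x right, y down, z forward; pixel columns grow to the right and rows downward; lengths in m; the calibration is good to about 2 mm. A picture is of the moment at which its call begins.
- ctrl.hand_in(): hands the job in; it is judged then, once.
The state is a dict: "time_s": time; "q": joint angles; "dq": joint speeds; "joint_efforts": joint torques, N m; "eef_pos": TCP position; "eef_rot": TCP orientation; "wrist_force": force on the tool from outside, world axes, zero at the start; "torque": the same for the moment, N m; "opening": opening from 0.0 (shut) to 1.0 (fully open); "grasp_force": force on a finger pad.
Only numpy, scipy, OpenCV 4.12 (cv2) and the standard library are available. Lean on these libraries where they do the work, as an engineer would, in place of code of your own. Each camera call takes 0.05 s, during which the arm holds its last target. There are 200 camera calls.

## Working session

There is one attempt and no reset: what is moved stays moved. The work goes in short steps, Python scripts to look and compute and a tool call to move; the robot and the scene stay as the last step left them, time stands still between calls to the robot, and variables do not carry over. Pictures are saved under pics/ and viewed, at most 10 in all, crops included, and the job is handed in when it is done.

Besides the shell and the picture viewer there is one more tool, called after ">>>" in YAML: its name, and indented under it one key for each argument. jog_arm: Moves the arm, as the interface text tells. Its arguments: {"type":"object","properties":{"series":{"type":"array"}},"required":["series"]}

```bash
mkdir -p pics; cat > h.py <<'E'
import numpy as np,cv2
from bench import ctrl
def shot(n,tag):
    c=ctrl.camera(n); cv2.imwrite(f'pics/{tag}.png',c['frame']); np.savez(f'{tag}.npz',**{k:np.array(v) for k,v in c.items()}); return c
def R(c):
    r=np.array(c['rotation'],float)
    if r.shape==(3,3): return r
    w,x,y,z=r.ravel(); from scipy.spatial.transform import Rotation as Q
    return Q.from_quat([x,y,z,w]).as_matrix()
def cloud(c):
    H,W=c['z_map'].shape; K=np.array([[c['fx'],0,c['cx']],[0,c['fy'],c['cy']],[0,0,1]],float)
    u,v=np.meshgrid(np.arange(W),np.arange(H)); p=np.stack([u,v],-1).reshape(-1,1,2).astype(float)
    s=cv2.undistortPoints(p,K,np.array([float(c['k1']),0,0,0])).reshape(H,W,2)
    z=np.asarray(c['z_map'],float); P=np.dstack([s*z[...,None],z])
    return P@R(c).T+np.array(c['xyz'],float)
E
python3 - <<'E'
from h import *
for n in('top','scene'):
    c=shot(n,n+'0'); print(n,c['xyz'],c['rotation'],c['fx'],c['k1'])
print(ctrl.get_obs())
E
```

```text
top [ 0.51621785 -0.01934546  1.32653504] [ 0.01433459 -0.7049464   0.70906878 -0.00815762] 420.1679264209885 -0.02816620979497741
scene [ 1.15468161 -0.4954126   1.32994996] [-0.25111735  0.86641756  0.41551066 -0.11666866] 511.6081063841808 -0.18422905533446005
{'time_s': 0.1, 'q': array([ 1.06468213e+00,  1.81483199e-01,  1.60788361e+00, -1.37632684e-05,
        1.35377607e+00, -2.06292199e-01]), 'dq': array([ 4.76886511e-05, -1.97449970e-03, -2.91843130e-03, -1.43016265e-04,
        3.57299764e-04,  9.64266021e-04]), 'joint_efforts': array([-3.06350894e-04, -4.45870435e+01, -3.52242100e+01, -3.27579291e-04,
        3.98433418e-03,  3.22909375e-05]), 'eef_pos': array([0.1695724 , 0.54892614, 0.23047677]), 'eef_rot': array([-2.63998873e-04,  1.49348616e-01,  9.88784299e-01, -7.28800581e-04]), 'wrist_force': array([ 0.87602375, -0.19632701, -0.33358605]), 'torque': array([-0.00074067, -0.02960073,  0.01787417]), 'grasp_force': 0.0, 'opening': 0.9995405463340041}
```

View pics/top0.png

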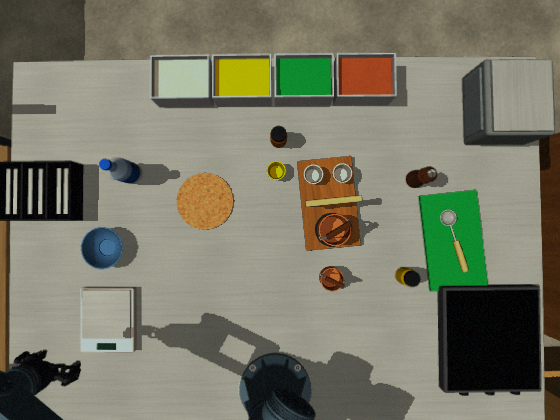

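View pics/scene0.png

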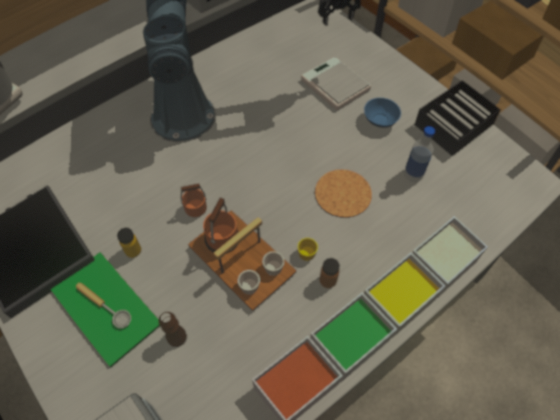

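The top view has two copper pots. The larger one is at (334,229), on the tray's slate disc, and the smaller is at (331,277) on the counter. The white cups are at (314,175) and (343,173), and the yellow look-alike cup is at (277,171). The mat is at (205,201). The pot on the tray fits the description because it's larger and stands on the tray. I'll confirm that in an enlarged crop and measure.

```bash
python3 - <<'E'
from h import *
c=dict(np.load('top0.npz')); P=cloud(c); f=c['frame']
cv2.imwrite('pics/crop.png',cv2.resize(f[140:300,260:400],None,fx=3.7,fy=3.7,interpolation=cv2.INTER_CUBIC))
np.set_printoptions(precision=4,suppress=True)
vv,uu=np.mgrid[:420,:560]
def reg(n,u0,u1,v0,v1,z0,z1):
    m=(uu>=u0)&(uu<u1)&(vv>=v0)&(vv<v1)&(P[...,2]>z0)&(P[...,2]<z1)
    q=P[m]; 
    if len(q)<5: print(n,len(q));return
    r=cv2.minAreaRect(q[:,:2].astype(np.float32)); print(n,len(q),q.mean(0),'rect',np.array(r[0]),np.array(r[1]),r[2])
reg('mat',165,245,160,240,.003,.012)
reg('traybar',295,375,185,215,.125,.165)
reg('potbar',305,365,205,255,.15,.215)
reg('smallpotbar',305,365,262,300,.08,.215)
reg('smallpot all',305,365,260,300,.03,.215)
reg('board',290,370,150,255,.015,.032)
reg('cups',295,330,155,190,.055,.09); reg('cupb',330,365,155,190,.055,.09)
reg('yc',260,292,158,184,.03,.09); reg('spiceA',265,292,120,150,.08,.12)
reg('water',95,145,150,190,.1,.24)
print(np.median(P[205:215,250:290,2]))
E
```

```text
mat 2722 [0.5871 0.2157 0.0062] rect [0.592 0.217] [0.2514 0.2506] 89.72879791259766
traybar 372 [ 0.5777 -0.1703  0.1483] rect [ 0.578  -0.1712] [0.0181 0.1588] 5.309133529663086
potbar 183 [ 0.4959 -0.1764  0.1888] rect [ 0.5097 -0.1442] [0.1284 0.0701] 68.65389251708984
smallpotbar 96 [ 0.3475 -0.1737  0.1188] rect [ 0.346  -0.1764] [0.0699 0.0121] 65.18435668945312
smallpot all 236 [ 0.3465 -0.1742  0.0788] rect [ 0.3465 -0.1758] [0.0705 0.0699] 17.0738582611084
board 3247 [ 0.5876 -0.1666  0.0263] rect [ 0.5781 -0.1721] [0.2807 0.171 ] 5.5703206062316895
cups 108 [ 0.6657 -0.1245  0.0685] rect [ 0.6634 -0.1214] [0.0543 0.0578] 89.5395278930664
cupb 117 [ 0.6687 -0.2116  0.0678] rect [ 0.6659 -0.2086] [0.055  0.0575] 89.78907775878906
yc 107 [ 0.6817 -0.0092  0.0427] rect [ 0.6781 -0.0103] [0.0553 0.0564] 89.5857925415039
spiceA 200 [ 0.7793 -0.0175  0.0994] rect [ 0.7798 -0.0172] [0.0412 0.045 ] 89.92660522460938
water 587 [0.6728 0.4352 0.1601] rect [0.6749 0.4409] [0.059  0.0653] 72.25212097167969
0.0003513956322186429
```

View pics/crop.png

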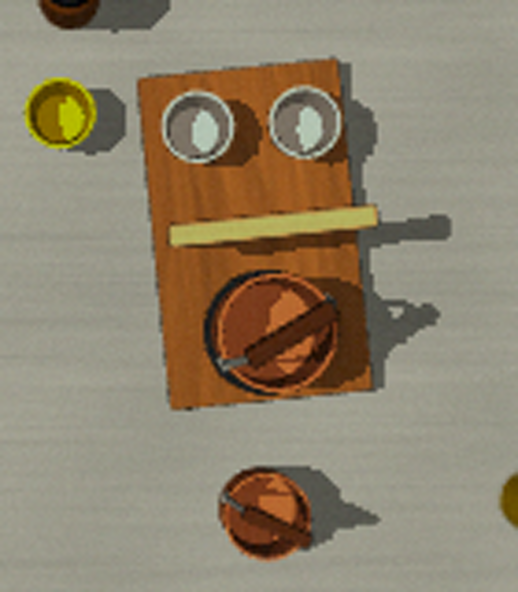

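The crop confirms it: the pot on the tray is clearly larger than the one at crop (265,512). Its grip bar runs from crop (245,360) to (335,310), skewed relative to the tray. Next I'll refine the bar fits and work out the move.

```bash
cat >> h.py <<'E'
def goto(x,y,z,yaw):
    """yaw = world angle of the tool's y axis (mod pi); prints tool-axis shift mm (current orientation) and turn about tool z"""
    from scipy.spatial.transform import Rotation as Q
    o=ctrl.get_obs(); w,a,b,c=o['eef_rot']; M=Q.from_quat([a,b,c,w]).as_matrix()
    d=M.T@(np.array([x,y,z])-o['eef_pos'])*1000
    cur=np.arctan2(M[1,1],M[0,1]); t=(yaw-cur+np.pi/2)%np.pi-np.pi/2
    print('pos',o['eef_pos'].round(4),'shift mm',d.round(1),'rz',round(-t,3),'tilt xy',(M.T@[0,0,-1]).round(4),'yaw',round(cur,3),'open',round(o['opening'],3),'grip',round(o['grasp_force'],1),'F',np.round(o['wrist_force'],1),'t',o['time_s'], 'q6',round(o['q'][5],2))
E
python3 - <<'E'
from h import *
vv,uu=np.mgrid[:420,:560]
for n in('top0','scene0'):
    c=dict(np.load(n+'.npz')); P=cloud(c)
    for nm,ctr,r,z0,z1 in(('pot',(.495,-.178),.045,.178,.205),('tray',(.578,-.171),.09,.138,.16),('rim',(.495,-.178),.06,.098,.113)):
        m=(np.hypot(P[...,0]-ctr[0],P[...,1]-ctr[1])<r)&(P[...,2]>z0)&(P[...,2]<z1)
        if nm=='tray': m&=np.abs(P[...,0]-.578)<.025
        q=P[m][:,:2]; rc=cv2.minAreaRect(q.astype(np.float32)); C=np.cov(q.T); w,v=np.linalg.eigh(C)
        print(n,nm,len(q),q.mean(0).round(4),'rect',np.round(rc[0],4),np.round(rc[1],4),round(rc[2],1),'perp angle',np.arctan2(v[1,0],v[0,0]).round(3),'ztop',np.median(P[m][:,2]).round(4))
    hsv=cv2.cvtColor(c['frame'],cv2.COLOR_BGR2HSV)
    m=(np.hypot(P[...,0]-.587,P[...,1]-.216)<.12)&(hsv[...,1]>90)&(np.abs(P[...,2]-.006)<.01)
    q=P[m][:,:2]; print('mat',len(q),q.mean(0),cv2.minEnclosingCircle(q.astype(np.float32)))
goto(.495,-.178,.25,0)
E
```

```text
top0 pot 169 [ 0.4964 -0.1784] rect [ 0.496  -0.1788] [0.0164 0.0731] 30.6 perp angle -2.616 ztop 0.1913
top0 tray 366 [ 0.5778 -0.1705] rect [ 0.578  -0.1712] [0.018  0.1588] 5.3 perp angle -3.047 ztop 0.1486
top0 rim 148 [ 0.4948 -0.181 ] rect [ 0.4961 -0.1794] [0.0907 0.0899] 89.7 perp angle -1.016 ztop 0.1069
mat 2524 [0.58710022 0.2159877 ] ((0.5876414179801941, 0.2176152616739273), 0.09128963202238083)
scene0 pot 179 [ 0.4997 -0.1798] rect [ 0.4979 -0.1787] [0.0171 0.0763] 32.4 perp angle -2.614 ztop 0.19
scene0 tray 416 [ 0.5809 -0.1728] rect [ 0.5798 -0.1708] [0.0214 0.1613] 5.4 perp angle -3.051 ztop 0.1474
scene0 rim 196 [ 0.5019 -0.1796] rect [ 0.4992 -0.1785] [0.0935 0.0915] 72.9 perp angle -2.743 ztop 0.1052
mat 2120 [0.59026165 0.21440801] ((0.5873994827270508, 0.21612320840358734), 0.09092960506677628)
pos [0.1696 0.5489 0.2305] shift mm [-525.6 -598.4  -18.8] rz 1.271 tilt xy [-3.0e-04  1.5e-03  1.0e+00] yaw 1.271 open 1.0 grip 0.0 F [ 0.9 -0.2 -0.3] t 0.1 q6 -0.21
```

>>> jog_arm:
  series:
    - [[-29, -33, -2, 0, 0, 0, 85], [-29, -33, -2, 0, 0, 0, 85], [-29, -33, -2, 0, 0, 0, 85], [-29, -33, -2, 0, 0, 0, 85], [-29, -33, -2, 0, 0, 0, 85], [-29, -33, -2, 0, 0, 0, 85], [-29, -33, -2, 0, 0, 0, 85], [-29, -33, -2, 0, 0, 0, 85], [-29, -33, -2, 0, 0, 0, 85], [-29, -33, -2, 0, 0, 0, 85]]

```text
time_s: 1.1
eef_pos: [0.3495, 0.1468, 0.2513]
eef_rot: [0.0, 0.149, 0.989, 0.0]
wrist_force: [0.7, 0.9, 0.3]
opening: 0.995
grasp_force: 0.0
```

>>> jog_arm:
  series:
    - [[-29, -33, 0, 0, 0, 0, 85], [-29, -33, 0, 0, 0, 0, 85], [-29, -33, 0, 0, 0, 0, 85], [-29, -33, 0, 0, 0, 0, 85], [-29, -33, 0, 0, 0, 0, 85], [-29, -33, 0, 0, 0, 0, 85], [-29, -33, 0, 0, 0, 0, 85], [-29, -33, 0, 0, 0, 0, 85], [0, 0, 0, 0, 0, 0.12, 85], [0, 0, 0, 0, 0, 0.12, 85]]

```text
time_s: 2.1
eef_pos: [0.4929, -0.1736, 0.2503]
eef_rot: [-0.001, 0.27, 0.963, 0.0]
wrist_force: [-0.8, 1.0, -1.4]
opening: 0.996
grasp_force: 0.0
```

>>> jog_arm:
  series:
    - [[0, 0, 0, 0, 0, 0.12, 85], [0, 0, 0, 0, 0, 0.12, 85], [0, 0, 0, 0, 0, 0.12, 85], [0, 0, 0, 0, 0, 0.12, 85], [0, 0, 0, 0, 0, 0.025, 85], [0, 0, 0, 0, 0, 0, 85], [0, 0, 0, 0, 0, 0, 85], [0, 0, 0, 0, 0, 0, 85], [0, 0, 0, 0, 0, 0, 85], [0, 0, 0, 0, 0, 0, 85]]

```text
time_s: 3.1
eef_pos: [0.4931, -0.1723, 0.2513]
eef_rot: [0.0, 0.499, 0.867, -0.0]
wrist_force: [0.7, -0.5, -0.8]
opening: 0.992
grasp_force: 0.0
```

```bash
python3 -c "
from h import *
goto(.497,-.179,.161,.526)"
```

```text
pos [ 0.4931 -0.1723  0.2513] shift mm [-7.8 -0.  90.3] rz 0.001 tilt xy [ 1.e-04 -0.e+00  1.e+00] yaw 0.527 open 0.992 grip 0.0 F [ 0.7 -0.5 -0.8] t 3.1 q6 -1.09
```

>>> jog_arm:
  series:
    - [[-4, 0, 12, 0, 0, 0, 85], [-4, 0, 12, 0, 0, 0, 85], [0, 0, 12, 0, 0, 0, 85], [0, 0, 12, 0, 0, 0, 85], [0, 0, 12, 0, 0, 0, 85], [0, 0, 12, 0, 0, 0, 85], [0, 0, 9, 0, 0, 0, 85], [0, 0, 9, 0, 0, 0, 85], [0, 0, 0, 0, 0, 0, 85], [0, 0, 0, 0, 0, 0, 85]]

```text
time_s: 4.1
eef_pos: [0.4972, -0.1793, 0.1614]
eef_rot: [0.0, 0.499, 0.867, -0.0]
wrist_force: [0.8, -1.1, 0.6]
opening: 0.994
grasp_force: 0.0
```

>>> jog_arm:
  series:
    - [[0, 0, 0, 0, 0, 0, 30], [0, 0, 0, 0, 0, 0, 5], [0, 0, 0, 0, 0, 0, 5], [0, 0, 0, 0, 0, 0, 5], [0, 0, 0, 0, 0, 0, 5], [0, 0, 0, 0, 0, 0, 5], [0, 0, 0, 0, 0, 0, 5], [0, 0, 0, 0, 0, 0, 5], [0, 0, 0, 0, 0, 0, 5], [0, 0, 0, 0, 0, 0, 5]]

```text
time_s: 5.1
eef_pos: [0.4974, -0.1793, 0.1616]
eef_rot: [0.0, 0.499, 0.867, 0.0]
wrist_force: [2.1, 1.2, 2.4]
opening: 0.175
grasp_force: 59.4
```

```bash
python3 -c "
from h import *
shot('scene','s1');c=shot('top','t1');cv2.imwrite('pics/g1.png',np.hstack([cv2.resize(cv2.imread('pics/s1.png')[130:330,120:320],(400,400)),cv2.resize(c['frame'][140:300,260:420],(400,400))]))
goto(.497,-.179,.161,.526)"
```

```text
pos [ 0.4974 -0.1793  0.1616] shift mm [ 0.5 -0.2  0.6] rz -0.0 tilt xy [ 6.e-04 -5.e-04  1.e+00] yaw 0.526 open 0.174 grip 59.5 F [1.8 0.7 4. ] t 5.2 q6 -1.1
```

View pics/g1.png

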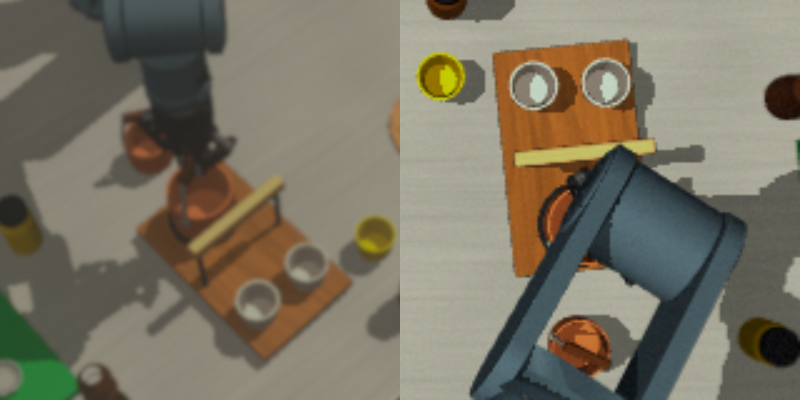

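The picture shows the gripper closed on the pot's dark bar (opening 0.174, about 15 mm, at 59 N). The tray and cups haven't moved. Now I'll lift the pot.

>>> jog_arm:
  series:
    - [[0, 0, -4, 0, 0, 0, 5], [0, 0, -8, 0, 0, 0, 5], [0, 0, -8, 0, 0, 0, 5], [0, 0, -8, 0, 0, 0, 5], [0, 0, -8, 0, 0, 0, 5], [0, 0, -8, 0, 0, 0, 5], [0, 0, -8, 0, 0, 0, 5], [0, 0, -8, 0, 0, 0, 5], [0, 0, -6, 0, 0, 0, 5], [0, 0, -4, 0, 0, 0, 5]]

```text
time_s: 6.2
eef_pos: [0.4973, -0.1793, 0.2321]
eef_rot: [0.0, 0.499, 0.867, -0.0]
wrist_force: [0.4, 0.2, -4.6]
opening: 0.178
grasp_force: 58.6
```

>>> jog_arm:
  series:
    - [[0, 0, 0, 0, 0, 0, 5], [0, 0, 0, 0, 0, 0, 5], [0, 0, 0, 0, 0, 0, 5], [0, 0, 0, 0, 0, 0, 5], [0, 0, 0, 0, 0, 0, 5], [0, 0, 0, 0, 0, 0, 5], [0, 0, 0, 0, 0, 0, 5], [0, 0, 0, 0, 0, 0, 5], [0, 0, 0, 0, 0, 0, 5], [0, 0, 0, 0, 0, 0, 5]]

```text
time_s: 7.2
eef_pos: [0.4971, -0.1792, 0.2313]
eef_rot: [-0.0, 0.499, 0.867, -0.0]
wrist_force: [0.1, -0.2, -4.3]
opening: 0.179
grasp_force: 58.6
```

```bash
python3 -c "
from h import *
goto(.5,0,.231,.526);goto(.587,.216,.231,.526)"
```

```text
pos [ 0.4971 -0.1792  0.2313] shift mm [153.5  92.5   0.3] rz 0.0 tilt xy [-0.  0.  1.] yaw 0.526 open 0.179 grip 58.6 F [ 0.1 -0.2 -4.3] t 7.2 q6 -1.1
pos [ 0.4971 -0.1792  0.2313] shift mm [296.7 276.2   0.3] rz 0.0 tilt xy [-0.  0.  1.] yaw 0.526 open 0.179 grip 58.6 F [ 0.1 -0.2 -4.3] t 7.2 q6 -1.1
```

>>> jog_arm:
  series:
    - [[5, 3, 0, 0, 0, 0, 5], [10, 6, 0, 0, 0, 0, 5], [17, 10, 0, 0, 0, 0, 5], [17, 10, 0, 0, 0, 0, 5], [17, 10, 0, 0, 0, 0, 5], [17, 10, 0, 0, 0, 0, 5], [17, 10, 0, 0, 0, 0, 5], [17, 10, 0, 0, 0, 0, 5], [17, 10, 0, 0, 0, 0, 5], [17, 12, 0, 0, 0, 0, 5]]

```text
time_s: 8.2
eef_pos: [0.4995, -0.0012, 0.2313]
eef_rot: [-0.0, 0.499, 0.867, 0.0]
wrist_force: [1.1, -0.4, -4.7]
opening: 0.177
grasp_force: 58.6
```

>>> jog_arm:
  series:
    - [[16, 14, 0, 0, 0, 0, 5], [16, 17, 0, 0, 0, 0, 5], [16, 20, 0, 0, 0, 0, 5], [16, 20, 0, 0, 0, 0, 5], [16, 20, 0, 0, 0, 0, 5], [16, 20, 0, 0, 0, 0, 5], [16, 20, 0, 0, 0, 0, 5], [16, 20, 0, 0, 0, 0, 5], [10, 15, 0, 0, 0, 0, 5], [5, 8, 0, 0, 0, 0, 5]]

```text
time_s: 9.2
eef_pos: [0.5783, 0.2104, 0.2311]
eef_rot: [-0.0, 0.498, 0.867, 0.0]
wrist_force: [0.4, 0.3, -4.3]
opening: 0.175
grasp_force: 58.7
```

```bash
python3 -c "
from h import *
goto(.587,.216,.1355,.526)"
```

```text
pos [0.5783 0.2104 0.2311] shift mm [ 0.4 10.3 95.6] rz 0.002 tilt xy [-6.e-04  1.e-04  1.e+00] yaw 0.528 open 0.175 grip 58.7 F [ 0.4  0.3 -4.3] t 9.2 q6 -0.37
```

>>> jog_arm:
  series:
    - [[0, 5, 4, 0, 0, 0, 5], [0, 4, 12, 0, 0, 0, 5], [0, 0, 14, 0, 0, 0, 5], [0, 0, 14, 0, 0, 0, 5], [0, 0, 14, 0, 0, 0, 5], [0, 0, 12, 0, 0, 0, 5], [0, 0, 9, 0, 0, 0, 5], [0, 0, 6, 0, 0, 0, 5], [0, 0, 4, 0, 0, 0, 5], [0, 0, 2, 0, 0, 0, 5]]

```text
time_s: 10.2
eef_pos: [0.5866, 0.2127, 0.1402]
eef_rot: [0.0, 0.499, 0.867, 0.0]
wrist_force: [0.4, 0.1, -5.6]
opening: 0.176
grasp_force: 58.6
```

>>> jog_arm:
  series:
    - [[0, 0, 0.8, 0, 0, 0, 5], [0, 0, 0.8, 0, 0, 0, 5], [0, 0, 0.8, 0, 0, 0, 5], [0, 0, 0.7, 0, 0, 0, 5], [0, 0, 0.7, 0, 0, 0, 5], [0, 0, 0.6, 0, 0, 0, 5], [0, 0, 0, 0, 0, 0, 5], [0, 0, 0, 0, 0, 0, 5], [0, 0, 0, 0, 0, 0, 5], [0, 0, 0, 0, 0, 0, 5]]

```text
time_s: 11.2
eef_pos: [0.5865, 0.2126, 0.136]
eef_rot: [0.0, 0.499, 0.867, 0.0]
wrist_force: [0.2, -0.4, -4.1]
opening: 0.175
grasp_force: 58.6
```

```bash
python3 -c "
from h import *
goto(.587,.216,.1355,.526)
c=shot('scene','s2');cv2.imwrite('pics/g2.png',cv2.resize(c['frame'][90:240,260:430],(680,600)))"
```

```text
pos [0.5865 0.2126 0.136 ] shift mm [2.7 2.1 0.5] rz -0.0 tilt xy [ 0.e+00 -1.e-04  1.e+00] yaw 0.526 open 0.175 grip 58.6 F [ 0.2 -0.4 -4.1] t 11.2 q6 -0.37
```

View pics/g2.png

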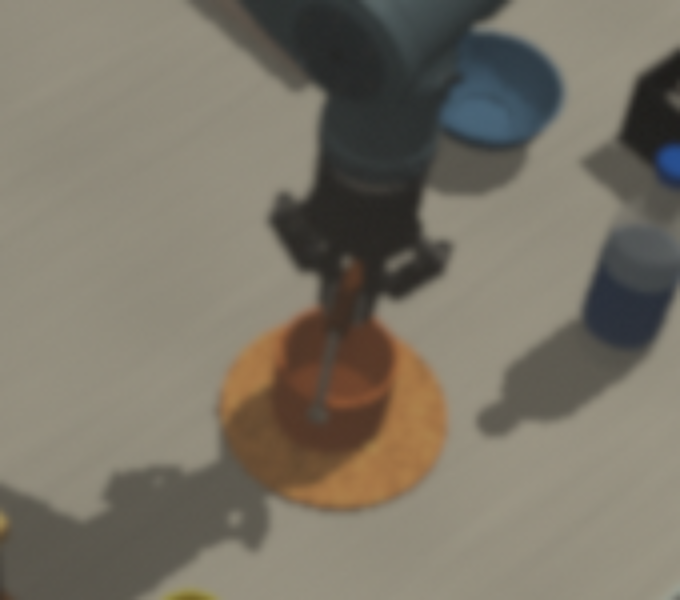

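The pot hangs upright over the middle of the mat (crop 335,380). The wrist still carries its weight, so I'll lower it until the force drops.

>>> jog_arm:
  series:
    - [[0, 0, 0.5, 0, 0, 0, 5], [0, 0, 0.5, 0, 0, 0, 5], [0, 0, 0.3, 0, 0, 0, 5], [0, 0, 0, 0, 0, 0, 5], [0, 0, 0, 0, 0, 0, 5], [0, 0, 0, 0, 0, 0, 5], [0, 0, 0, 0, 0, 0, 5], [0, 0, 0, 0, 0, 0, 5], [0, 0, 0, 0, 0, 0, 5], [0, 0, 0, 0, 0, 0, 5]]

```text
time_s: 12.25
eef_pos: [0.5868, 0.2127, 0.1356]
eef_rot: [0.0, 0.499, 0.867, 0.0]
wrist_force: [-3.1, -1.0, 5.0]
opening: 0.175
grasp_force: 60.2
```

>>> jog_arm:
  series:
    - [[0, 0, 0, 0, 0, 0, 20], [0, 0, 0, 0, 0, 0, 25], [0, 0, 0, 0, 0, 0, 40], [0, 0, 0, 0, 0, 0, 60], [0, 0, 0, 0, 0, 0, 85], [0, 0, 0, 0, 0, 0, 85], [0, 0, 0, 0, 0, 0, 85], [0, 0, 0, 0, 0, 0, 85], [0, 0, 0, 0, 0, 0, 85], [0, 0, 0, 0, 0, 0, 85]]

```text
time_s: 13.25
eef_pos: [0.5865, 0.2126, 0.1346]
eef_rot: [0.0, 0.499, 0.867, -0.0]
wrist_force: [0.8, 0.4, 0.1]
opening: 0.997
grasp_force: 0.0
```

>>> jog_arm:
  series:
    - [[0, 0, -5, 0, 0, 0, 85], [0, 0, -12, 0, 0, 0, 85], [0, 0, -15, 0, 0, 0, 85], [0, 0, -15, 0, 0, 0, 85], [0, 0, -15, 0, 0, 0, 85], [0, 0, -15, 0, 0, 0, 85], [0, 0, -15, 0, 0, 0, 85], [0, 0, -10, 0, 0, 0, 85], [0, 0, 0, 0, 0, 0, 85], [0, 0, 0, 0, 0, 0, 85]]

```text
time_s: 14.25
eef_pos: [0.5863, 0.2126, 0.2364]
eef_rot: [-0.0, 0.499, 0.867, -0.0]
wrist_force: [-0.4, -0.6, 0.1]
opening: 0.996
grasp_force: 0.0
```

```bash
python3 -c "
from h import *
goto(.579,-.171,.236,.093)
c=shot('scene','s3');P=cloud(c)
m=(np.hypot(P[...,0]-.587,P[...,1]-.213)<.06)&(P[...,2]>.07)&(P[...,2]<.09);q=P[m];print(len(q),cv2.minAreaRect(q[:,:2].astype(np.float32)),np.median(q[:,2]))
for r,z0,z1 in((.045,.14,.175),):
  m=(np.hypot(P[...,0]-.587,P[...,1]-.213)<r)&(P[...,2]>z0)&(P[...,2]<z1);q=P[m];print(len(q),cv2.minAreaRect(q[:,:2].astype(np.float32)),np.median(q[:,2]))
m=(abs(P[...,0]-.578)<.025)&(abs(P[...,1]+.171)<.09)&(P[...,2]>.138)&(P[...,2]<.16);q=P[m];print(len(q),cv2.minAreaRect(q[:,:2].astype(np.float32)))
cv2.imwrite('pics/g3.png',c['frame'])"
```

```text
pos [0.5863 0.2126 0.2364] shift mm [-328.1 -198.9    0.4] rz 0.433 tilt xy [-1.e-04  3.e-04  1.e+00] yaw 0.526 open 0.996 grip 0.0 F [-0.4 -0.6  0.1] t 14.25 q6 -0.37
195 ((0.5851772427558899, 0.21245314180850983), (0.09155996143817902, 0.09836423397064209), 46.800601959228516) 0.07782433065569583
140 ((0.5863812565803528, 0.21002158522605896), (0.01667407900094986, 0.07626238465309143), 28.245601654052734) 0.16302119291299433
429 ((0.5802786350250244, -0.17038385570049286), (0.020931830629706383, 0.16259081661701202), 5.591202735900879)
```

View pics/g3.png

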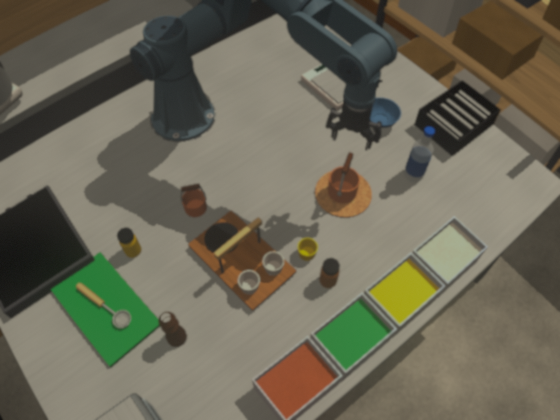

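The pot stands upright on the mat at (343,185), released. The tray hasn't shifted, with its bar at (240,238). On to the tray handle.

>>> jog_arm:
  series:
    - [[-20, -12, 0, 0, 0, 0, 85], [-36, -22, 0, 0, 0, 0, 85], [-36, -22, 0, 0, 0, 0, 85], [-36, -22, 0, 0, 0, 0, 85], [-36, -22, 0, 0, 0, 0, 85], [-36, -22, 0, 0, 0, 0, 85], [-36, -22, 0, 0, 0, 0, 85], [-36, -22, 0, 0, 0, 0, 85], [-36, -22, 0, 0, 0, 0, 85], [-20, -11, 0, 0, 0, 0, 85]]

```text
time_s: 15.3
eef_pos: [0.578, -0.174, 0.2353]
eef_rot: [-0.001, 0.5, 0.866, -0.0]
wrist_force: [-0.3, 0.7, 0.5]
opening: 0.993
grasp_force: 0.0
```

>>> jog_arm:
  series:
    - [[0, 0, 0, 0, 0, 0.11, 85], [0, 0, 0, 0, 0, 0.11, 85], [0, 0, 0, 0, 0, 0.11, 85], [0, 0, 0, 0, 0, 0.103, 85], [0, 0, 10, 0, 0, 0, 85], [0, 0, 10, 0, 0, 0, 85], [0, 0, 10, 0, 0, 0, 85], [0, 0, 0, 0, 0, 0, 85], [0, 0, 0, 0, 0, 0, 85], [0, 0, 0, 0, 0, 0, 85]]

```text
time_s: 16.3
eef_pos: [0.5793, -0.1711, 0.2069]
eef_rot: [0.0, 0.673, 0.739, 0.0]
wrist_force: [-0.1, 0.2, 0.2]
opening: 0.998
grasp_force: 0.0
```

```bash
python3 -c "
from h import *
goto(.579,-.171,.115,.093)"
```

```text
pos [ 0.5793 -0.1711  0.2069] shift mm [ 0.1 -0.3 91.9] rz 0.0 tilt xy [ 3.e-04 -5.e-04  1.e+00] yaw 0.093 open 0.998 grip 0.0 F [-0.1  0.2  0.2] t 16.3 q6 -0.58
```

>>> jog_arm:
  series:
    - [[0, 0, 6, 0, 0, 0, 85], [0, 0, 12, 0, 0, 0, 85], [0, 0, 12, 0, 0, 0, 85], [0, 0, 12, 0, 0, 0, 85], [0, 0, 12, 0, 0, 0, 85], [0, 0, 12, 0, 0, 0, 85], [0, 0, 11, 0, 0, 0, 85], [0, 0, 9, 0, 0, 0, 85], [0, 0, 5, 0, 0, 0, 85], [0, 0, 0, 0, 0, 0, 85]]

```text
time_s: 17.3
eef_pos: [0.5786, -0.1707, 0.1147]
eef_rot: [-0.001, 0.673, 0.739, -0.0]
wrist_force: [0.3, -0.2, 0.6]
opening: 0.994
grasp_force: 0.0
```

>>> jog_arm:
  series:
    - [[0, 0, 0, 0, 0, 0, 60], [0, 0, 0, 0, 0, 0, 40], [0, 0, 0, 0, 0, 0, 25], [0, 0, 0, 0, 0, 0, 15], [0, 0, 0, 0, 0, 0, 5], [0, 0, 0, 0, 0, 0, 5], [0, 0, 0, 0, 0, 0, 5], [0, 0, 0, 0, 0, 0, 5], [0, 0, 0, 0, 0, 0, 5], [0, 0, 0, 0, 0, 0, 5]]

```text
time_s: 18.3
eef_pos: [0.5791, -0.1711, 0.1161]
eef_rot: [0.0, 0.673, 0.739, -0.0]
wrist_force: [-2.7, -0.1, 5.2]
opening: 0.203
grasp_force: 60.4
```

>>> jog_arm:
  series:
    - [[0, 0, -1, 0, 0, 0, 5], [0, 0, -1, 0, 0, 0, 5], [0, 0, -2, 0, 0, 0, 5], [0, 0, -3, 0, 0, 0, 5], [0, 0, -3, 0, 0, 0, 5], [0, 0, -3, 0, 0, 0, 5], [0, 0, -3, 0, 0, 0, 5], [0, 0, -2, 0, 0, 0, 5], [0, 0, -1, 0, 0, 0, 5], [0, 0, -1, 0, 0, 0, 5]]

```text
time_s: 19.3
eef_pos: [0.579, -0.171, 0.1357]
eef_rot: [0.0, 0.673, 0.739, 0.0]
wrist_force: [-0.4, -0.4, -8.6]
opening: 0.202
grasp_force: 58.7
```

```bash
python3 -c "
from h import *
goto(.579,-.171,.240,.093)
c=shot('scene','s4');cv2.imwrite('pics/g4.png',cv2.resize(c['frame'][170:330,150:350],(750,600)))"
```

```text
pos [ 0.579  -0.171   0.1357] shift mm [  -0.    -0.  -104.3] rz -0.0 tilt xy [ 0.e+00 -1.e-04  1.e+00] yaw 0.093 open 0.202 grip 58.7 F [-0.4 -0.4 -8.6] t 19.3 q6 -0.58
```

View pics/g4.png

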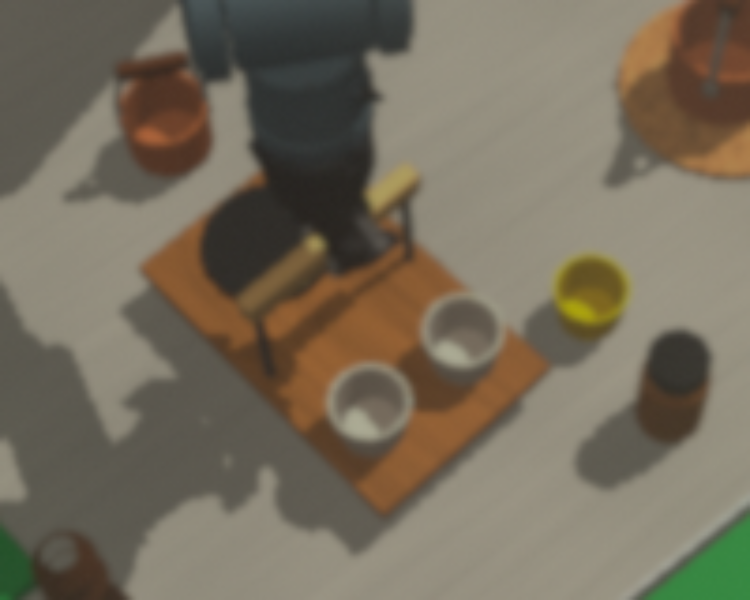

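The tray is about 2 cm up and level, and both cups are standing on it (crop 370,405 and 462,335). I'll keep lifting gently.

>>> jog_arm:
  series:
    - [[0, 0, -2, 0, 0, 0, 5], [0, 0, -4, 0, 0, 0, 5], [0, 0, -6, 0, 0, 0, 5], [0, 0, -7, 0, 0, 0, 5], [0, 0, -7, 0, 0, 0, 5], [0, 0, -7, 0, 0, 0, 5], [0, 0, -7, 0, 0, 0, 5], [0, 0, -7, 0, 0, 0, 5], [0, 0, -7, 0, 0, 0, 5], [0, 0, -7, 0, 0, 0, 5]]

```text
time_s: 20.35
eef_pos: [0.579, -0.1709, 0.1972]
eef_rot: [0.0, 0.673, 0.739, -0.0]
wrist_force: [-0.7, -0.9, -9.7]
opening: 0.2
grasp_force: 58.7
```

>>> jog_arm:
  series:
    - [[0, 0, -7, 0, 0, 0, 5], [0, 0, -7, 0, 0, 0, 5], [0, 0, -7, 0, 0, 0, 5], [0, 0, -7, 0, 0, 0, 5], [0, 0, -7, 0, 0, 0, 5], [0, 0, -5, 0, 0, 0, 5], [0, 0, -3, 0, 0, 0, 5], [0, 0, -1, 0, 0, 0, 5], [0, 0, 0, 0, 0, 0, 5], [0, 0, 0, 0, 0, 0, 5]]

```text
time_s: 21.35
eef_pos: [0.5788, -0.1708, 0.2402]
eef_rot: [-0.0, 0.673, 0.739, -0.0]
wrist_force: [0.5, 0.7, -9.2]
opening: 0.204
grasp_force: 58.7
```

>>> jog_arm:
  series:
    - [[0, 0, 0, 0, 0, 0, 5], [0, 0, 0, 0, 0, 0, 5], [0, 0, 0, 0, 0, 0, 5], [0, 0, 0, 0, 0, 0, 5], [0, 0, 0, 0, 0, 0, 5], [0, 0, 0, 0, 0, 0, 5], [0, 0, 0, 0, 0, 0, 5], [0, 0, 0, 0, 0, 0, 5], [0, 0, 0, 0, 0, 0, 5], [0, 0, 0, 0, 0, 0, 5]]

```text
time_s: 22.35
eef_pos: [0.579, -0.171, 0.2406]
eef_rot: [-0.0, 0.673, 0.739, 0.0]
wrist_force: [-0.7, -0.2, -9.0]
opening: 0.2
grasp_force: 58.8
```

```bash
python3 -c "
from h import *
goto(.579,-.171,.240,.093)
c=shot('scene','s5');P=cloud(c);hsv=cv2.cvtColor(c['frame'],cv2.COLOR_BGR2HSV)
m=(abs(P[...,0]-.6)<.12)&(abs(P[...,1]+.171)<.1)&(P[...,2]>.11)&(P[...,2]<.17)&(hsv[...,1]>100);q=P[m]
A=np.c_[q[:,:2],np.ones(len(q))]
for _ in range(5):
  s,*_r=np.linalg.lstsq(A,q[:,2],rcond=None); k=abs(A@s-q[:,2])<.005; A,q=A[k],q[k]
print('board plane',s,len(q),A.mean(0)@s)
cv2.imwrite('pics/g5.png',c['frame'])"
```

```text
pos [ 0.579  -0.171   0.2406] shift mm [-0.  -0.   0.6] rz -0.0 tilt xy [-0. -0.  1.] yaw 0.093 open 0.2 grip 58.8 F [-0.7 -0.2 -9. ] t 22.35 q6 -0.58
board plane [-0.00242148  0.00344337  0.15185064] 2919 0.14972936755569327
```

View pics/g5.png

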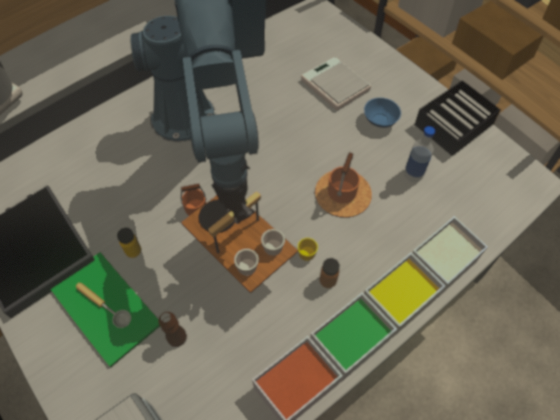

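The tray is held level: its tilt is under 0.01 rad and its feet are about 124 mm up. Both cups stand at (246,260) and (273,241), and the pot is on the mat at (343,185). Handing in.

```bash
python3 -c "
from bench import ctrl
print(ctrl.hand_in())"
```

```text
the job is handed in; nothing more can be done
None
```

The job is handed in, though the hand-in returned no verdict: the pot stands upright and released on the cork mat, and the gripper holds the tray level about 12 cm above the counter with both white cups standing on it.

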